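Fetch the rolling pin out of its hooded caddy

ROBOT

A 6-joint arm with a two-finger parallel gripper is mounted at the origin on a cart in front of the work surface, level with it; the furniture and walls round the work are solid. World frame = base frame: x ahead of the robot, y to its left, z up, the work surface at z = 0. Lengths are in m, angles in rad, forces in N, time in s.
With the tool pointing down it reaches from about 0.4 to 0.825 m from the base axis. Payload 7 kg.
Tool frame: the origin (TCP) lies midway between the tips of the shut fingers; the grasp point (between the pads) lies 19 mm behind it; z points along the fingers, y is the line along which they close (so a half turn about z gives the same grasp; the last joint's range is limited). The gripper opens to 88 mm and grips with 3 to 60 N. Pads are 19 mm wide; open, the fingers measure 130 mm over their backs; the gripper's body (78 mm by 193 mm) begins 47 mm behind the grasp point.
Start: joints at [-0.89, 0.359, 0.012, 0, -1.224, -0.288], TCP at [0.258, -0.624, 0.227] pointing down, gripper open.
Joint ranges: [-3.07, 3.07], [-1.43, 2.12], [-1.02, 1.25], [-3.03, 1.67], [-3.05, -0], [-3.03, 3.03]. Speed limits (rad/s): [2.39, 2.39, 3.01, 3.14, 3.14, 3.14].

INTERFACE

Orientations are given as [roll, pitch, yaw] about the fixed x, y, z axes, in that order (R = Rz(yaw) Ry(pitch) Rx(roll)).
In Python, from station import arm, grab_frame, camera_params, spot_in gives the robot as it stands.
- The arm moves only by the shell command python3 -m jog 'ROWS' [FORCE]. ROWS is JSON, a list that holds one entry, the list of rows, each a list of 7 numbers: the shift along the tool's x, y, z in mm, then the turn, a rotation vector about the tool's x, y, z in rad, then the finger opening in mm, from 0 to 87.6. In form: [[[x, y, z, wx, wy, wz, fingers], ...]]. A call has 1 to 20 rows; each row is the pose to reach, as a shift and turn from the pose commanded when the call began, along the tool's axes at that moment; what a row does not reach only later rows make up. A row lasts 1/8 s, in which the tool goes at most 62.5 mm and 10.7 degrees, less where a joint would pass 70% of its speed; a pose out of reach is approached as far as the arm can. A call with a gripper value outside its range is refused whole. The fingers move at their own pace and stop on an object; FORCE is the grip in N (left out, the last holds). Time passes only in rows, so rows that repeat a pose let the fingers close. It gives the time, the measured TCP pose, the force, the opening and the grip force at its end, in the units of the state.
- arm.get_state(): the state, without advancing time (a new reading comes with each control period).
- grab_frame(name): name is "side" or "top" or "wrist"; returns (picture, depth): 420x560x3 uint8, blue, green, red; 420x560 float32, m along the optical axis (not along the pixel's ray), 0 where there is no reading.
- camera_params(name): a dict with "mtx" (3x3 intrinsics, pixels), "R" (3x3) and "t" (3): a world point X has camera coordinates R X + t. Camera axes: x right, y down, z forward; pixel columns grow to the right and rows downward; lengths in m; the calibration is good to about 2 mm. A picture is of the moment at which its call begins: read the wrist's pose just before it. camera_params takes no time and is no camera call; for the wrist camera it gives the pose at the moment of the call.
- arm.job_done(): hands the job in; it is judged then, once.
Trained networks look in the newest picture that a camera, given by its name, has taken for a name from the list of things; names that differ only in an ending like _2 or _b are one class to them, and where a whole thing is asked for, a point or a joint stands for the part that bears it (a point fixed in the world has none). Each returns a list of dicts, best first, with "confidence" (0 to 1); they miss things now and then, are a little off and sometimes report something else, mostly with a low value. They report only what shows in the picture. A call takes as long as a camera call.
- spot_in(query, camera): "uv" ([column, row] in pixels, amid what is visible of it).
The state is a dict: "t": time; "q": joint angles; "qd": joint speeds; "joint_efforts": joint torques, N m; "eef_pos": TCP position; "ee_rot": TCP orientation; "force": force on the tool from outside, world axes, zero at the start; "moment": the same for the moment, N m; "width": finger opening in m; "gripper_force": force on a finger pad.
Only numpy, scipy, OpenCV 4.12 (cv2) and the standard library are available. Lean on these libraries where they do the work, as an engineer would, in place of code of your own. Each camera call takes 0.05 s, during which the arm holds its last target. There are 200 camera calls.

TASK

Take the wooden rolling pin out of the blue steel caddy: it is longer than the mouth between the two hoods, so slide it endways, tilt it and draw it out diagonally, gently and without wrenching it against the steel. Then hold it in the air level over the middle of the wooden pastry board, about a hand's breadth above it and along the board's long sides, and finish while still holding it there; leave everything else on the counter where it stands.

Things in the scene. Friction and masses are not known exactly. Their poses are not given: they have to be found in the camera images.
- pin: loose wooden rolling pin: plain light-wood cylinder 210 mm long, 28 mm in diameter, thin dark ring near each end, about 0.11 kg. Origin at its centre, own y axis its long axis (it may be rolled about it). It lies on two saddles in the caddy along the caddy's y, its centre 26 mm above the counter and up to 10 mm off the caddy's middle lengthwise; nothing holds it down
- pin_end_a (a point): centre of the pin's end face at its own +y, 105 mm from its origin
- pin_end_b (a point): centre of the pin's end face at its own -y, 105 mm from its origin
- caddy: blue enamelled sheet-steel caddy, fixed, 140 (x) x 322 (y) x 66 (z) mm outside, long axis its own y; origin at the centre of its underside on the counter. All walls and the floor 5 mm thick, inside 130 x 312 mm. Both ends are roofed by flat hoods; between them the long walls are 40 mm high. Caddy and board may stand either way round, left or right
- saddle (a point): top of one of two white plastic saddles on the caddy's floor, at caddy y = +50 mm (the other at -50 mm), where the pin rests 12 mm above the counter. Each is 12 mm long (y), with cheeks 20 mm high that reach 23 mm either side of the middle; between the saddles the pin's middle is free to grip
- mouth (a point): centre of the caddy's mouth, 66 mm above the counter, open to the top: 144 mm along caddy y, 130 mm along x. The hoods run from 72 mm either side of this point to the end walls at 156 mm; hood underside 61 mm, top 66 mm above the counter
- board: brown wooden pastry board, fixed, 160 (x) x 230 (y) x 12 (z) mm, long sides along its own y; origin at the centre of its underside on the counter
- jam_red: small jam jar with red jam and white lid; a bystander, leave it; origin at the centre of its underside
- jam_gold: small jam jar with golden jam and white lid; a bystander, leave it; origin at the centre of its underside
- timer: white digital kitchen timer standing on edge; a bystander, leave it; origin at the centre of its underside
- bell: counter bell; a bystander, leave it; origin at the centre of its underside
- sanitiser: pump bottle, 173 mm tall; a bystander, leave it; origin at the centre of its underside
- cup_a: clear lidded cup of dough drops, 104 mm tall; a bystander, leave it; origin at the centre of its underside
- cup_b: clear lidded cup of dough drops, 104 mm tall; a bystander, leave it; origin at the centre of its underside

How it is judged:
By the outcome, as a careful person would: the job done as asked, in the order asked, and still so for the second after the job is handed in, while the arm keeps its last pose, push and grip.
It also fails if it takes over 48 s, if anything falls off the work surface, if the arm or the gripper's body presses on something with over 40 N, if the wrist force passes 120 N, or if a joint passes its speed limit or range.

## Working session

There is one attempt and no reset: what is moved stays moved. The work goes in short steps, Python scripts to look and compute and a shell command to move; the robot and the scene stay as the last step left them, time stands still between calls to the robot, and variables do not carry over. Pictures are saved under pics/ and viewed, at most 10 in all, crops included, and the job is handed in when it is done.

```bash
mkdir -p pics; ls; python3 - <<'E'
from station import *
import cv2,numpy as np
s=arm.get_state(); print(s['t'],s['eef_pos'],s['ee_rot'],s['width'])
for c in ['top','side']:
    im,d=grab_frame(c); cv2.imwrite(f'pics/{c}0.png',im); np.save(f'{c}0.npy',d)
    p=camera_params(c); K,R,t=[np.array(p[k]) for k in('mtx','R','t')]
    for q in ['pin','pin_end_a','caddy','saddle','mouth','board','jam_red','jam_gold','timer','bell','sanitiser','cup_a']:
        for r in spot_in(q,c)[:2]:
            u,v=r['uv'];z=d[int(v),int(u)]
            X=R.T@(np.linalg.inv(K)@[u,v,1]*z-t)
            print(c,q,round(r['confidence'],2),np.round([u,v]),np.round(X,3))
E
```

```text
pics
0.0 [ 0.2581612  -0.62315555  0.22562842] [ 3.13994948e+00 -1.66349012e-04 -2.74889396e+00] 0.0877802007856197
top pin 0.84 [188. 234.] [0.457 0.239 0.038]
top pin_end_a 0.53 [187. 234.] [0.461 0.244 0.034]
top caddy 0.74 [192. 226.] [0.489 0.236 0.004]
top saddle 0.61 [195. 230.] [0.474 0.227 0.   ]
top board 0.85 [316. 228.] [ 0.486 -0.198  0.01 ]
top jam_red 0.64 [235. 178.] [0.654 0.082 0.049]
top jam_red 0.52 [216. 177.] [0.655 0.148 0.05 ]
top jam_gold 0.71 [189. 233.] [0.461 0.237 0.039]
top jam_gold 0.45 [239. 178.] [0.653 0.07  0.05 ]
top timer 0.62 [272. 179.] [ 0.65  -0.043  0.053]
top bell 0.54 [300. 178.] [ 0.66  -0.142  0.035]
top sanitiser 0.67 [385. 180.] [ 0.64  -0.416  0.113]
top sanitiser 0.52 [317. 228.] [ 0.488 -0.203  0.01 ]
top cup_a 0.94 [414. 214.] [ 0.532 -0.51   0.099]
top cup_a 0.72 [408. 258.] [ 0.388 -0.489  0.098]
side pin 0.56 [270. 301.] [0.462 0.197 0.038]
side pin_end_a 0.59 [272. 304.] [0.454 0.206 0.037]
side pin_end_a 0.5 [222. 232.] [ 0.652 -0.021  0.052]
side caddy 0.89 [267. 326.] [0.448 0.298 0.066]
side saddle 0.78 [266. 324.] [0.458 0.271 0.039]
side saddle 0.56 [288. 216.] [ 0.484 -0.188  0.01 ]
side mouth 0.66 [266. 322.] [0.459 0.263 0.038]
side board 0.66 [286. 215.] [ 0.489 -0.187  0.01 ]
side jam_red 0.71 [203. 279.] [0.647 0.172 0.054]
side jam_gold 0.75 [213. 259.] [0.648 0.085 0.045]
side jam_gold 0.69 [270. 322.] [0.45  0.262 0.037]
side timer 0.55 [271. 306.] [0.456 0.215 0.039]
side timer 0.52 [218. 231.] [ 0.662 -0.015  0.06 ]
side bell 0.72 [232. 213.] [ 0.653 -0.138  0.034]
side sanitiser 0.63 [258. 154.] [ 0.631 -0.412  0.087]
side sanitiser 0.24 [231. 213.] [ 0.657 -0.137  0.033]
side cup_a 0.86 [327. 155.] [ 0.392 -0.448  0.091]
side cup_a 0.58 [290. 147.] [ 0.529 -0.478  0.09 ]
```

```bash
python3 - <<'E'
import cv2
im=cv2.imread('pics/top0.png'); cv2.imwrite('pics/top0c.png',cv2.resize(im[150:300,130:450],None,fx=2.5,fy=2.5,interpolation=cv2.INTER_CUBIC))
E
```

```text
(no output)
```

View pics/side0.png

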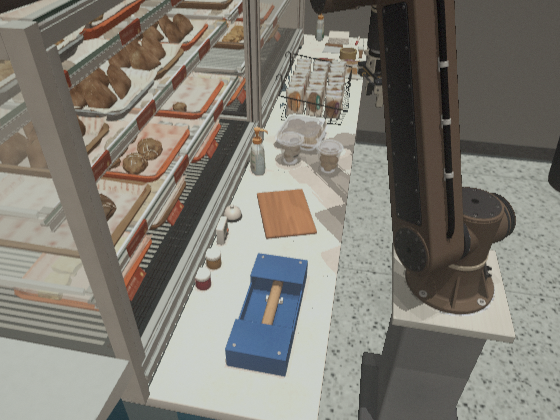

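View pics/top0c.png

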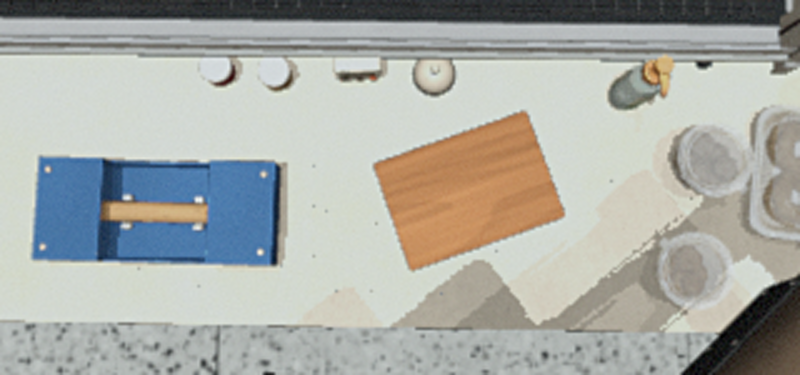

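The side view shows the caddy around (268,315), with the pin between the hoods at (271,303) and the board at (287,213). In the top crop the caddy is axis-aligned at left, the pin shows at columns 100-208, row 211, and the board is turned about 18° at (470,190). Next I'll fit the poses.

```bash
cat > h.py <<'E'
from station import *
import cv2,numpy as np
from scipy.spatial.transform import Rotation as Ro
def cloud(d,p):
    K,R,t=[np.array(p[k]) for k in('mtx','R','t')]
    v,u=np.mgrid[:d.shape[0],:d.shape[1]]
    P=np.stack([(u-K[0,2])/K[0,0]*d,(v-K[1,2])/K[1,1]*d,d],-1)
    return (P-t)@R
def rect(X,m):
    "largest blob of mask, min area rect in world xy"
    n,l,s,_=cv2.connectedComponentsWithStats(m.astype(np.uint8))
    k=1+np.argmax(s[1:,4]); P=X[l==k]
    (c,wh,a)=cv2.minAreaRect((P[:,:2]*1000).astype(np.float32))
    return np.round(c,1),np.round(wh,1),round(a,1),np.round(np.median(P[:,2])*1000,1),len(P)
def seg(im,X):
    h=cv2.cvtColor(im,cv2.COLOR_BGR2HSV).astype(int);H,S,V=h[...,0],h[...,1],h[...,2]
    z=X[...,2]; ok=(X[...,0]>.3)&(X[...,0]<.62)
    blue=ok&(H>95)&(H<125)&(S>110)
    wood=ok&(H<25)&(S>60)
    return blue,wood,z
def delta(pos,R):
    "tool-frame shift (mm) and rotvec from the present pose to world pos,R"
    s=arm.get_state();R0=Ro.from_euler('xyz',s['ee_rot'])
    return np.round(R0.inv().apply(np.array(pos)-s['eef_pos'])*1000,1),np.round((R0.inv()*R).as_rotvec(),3)
E
python3 - <<'E'
from h import *
for c in ['top','side']:
    im=cv2.imread(f'pics/{c}0.png');d=np.load(f'{c}0.npy');X=cloud(d,camera_params(c))
    b,w,z=seg(im,X)
    Y=X[...,1]
    print(c,'caddy',rect(X,b&(d>0)&(Y>0)))
    for sg in(1,-1):print(' hood',rect(X,b&(z>.058)&(z<.072)&(sg*(Y-.24)>.06)))
    print(' board',rect(X,w&(z>.004)&(z<.02)&(Y<0)))
    m=w&(Y>.1)&(z>.02)&(z<.06);print(' pin',rect(X,m), X[m][:,2].max())
s=arm.get_state()
R=Ro.from_euler('xyz',s['ee_rot']);print(R.as_matrix().round(3))
p=camera_params('wrist');print(np.array(p['R']).round(3),(-np.array(p['R']).T@p['t']).round(3),p['mtx'])
# over the caddy, tool down, closing along world x ; two yaw options
for yaw in(90,-90): print(yaw,delta([.46,.23,.30],Ro.from_euler('xyz',[np.pi,0,np.radians(yaw)])))
E
```

```text
top caddy (array([458.3, 221.4]), array([319.9, 135.5]), 89.5, np.float64(63.3), 3340)
 hood (array([459.5, 340.6]), array([135.4,  81.1]), 0.1, np.float64(65.6), 939)
 hood (array([456.4, 107.2]), array([134.2,  90.5]), 0.3, np.float64(65.6), 1045)
 board (array([ 496.4, -202.4]), array([157.9, 228.1]), 20.2, np.float64(11.7), 2928)
 pin (array([457.6, 229.7]), array([ 24.8, 146.2]), 0.8, np.float64(36.9), 323) 0.04439553588619007
side caddy (array([458.6, 258.6]), array([245.4, 138.2]), 89.6, np.float64(65.0), 3041)
 hood (array([459.1, 340.6]), array([ 81.2, 138.1]), 90.0, np.float64(66.5), 1711)
 hood (array([456.8, 103.7]), array([ 89.6, 138.1]), 88.7, np.float64(66.8), 1150)
 board (array([ 496.9, -208.9]), array([161. , 243.2]), 20.0, np.float64(12.8), 2217)
 pin (array([458. , 195.5]), array([147.7,  27.3]), 89.5, np.float64(38.4), 438) 0.04335431333223343
[[-0.924 -0.383 -0.   ]
 [-0.383  0.924  0.   ]
 [ 0.     0.    -1.   ]]
[[-0.383  0.924  0.   ]
 [ 0.896  0.371  0.244]
 [ 0.225  0.094 -0.97 ]] [ 0.197 -0.648  0.385] [[329.5463143    0.         279.30537176]
 [  0.         329.5463143  218.18275307]
 [  0.           0.           1.        ]]
90 (array([-513. ,  711.4,  -73.4]), array([ 0.   , -0.   ,  1.964]))
-90 (array([-513. ,  711.4,  -73.4]), array([ 0.   ,  0.   , -1.178]))
```

```bash
python3 - <<'E'
from h import *
D=Ro.from_euler('xyz',[np.pi,0,-np.pi/2])
T=Ro.from_rotvec([np.radians(15),0,0])*D   # camera forward gains +y
for yaw,p in((-120,[.48,-.25,.25]),):print(delta(p,Ro.from_euler('xyz',[np.pi,0,np.radians(yaw)])))
print(delta([.458,.14,.18],T)); print(T.as_matrix().round(2))
E
```

```text
(array([-347.8,  260.3,  -23.4]), array([ 0.   , -0.   , -0.654]))
(array([-476.7,  629. ,   46.6]), array([-0.154, -0.231, -1.171]))
[[ 0.   -1.   -0.  ]
 [-0.97 -0.    0.26]
 [-0.26  0.   -0.97]]
```

```bash
python3 -m jog '[[[-348,260,-24,0,0,-0.65,87],[-348,260,-24,0,0,-0.65,87],[-348,260,-24,0,0,-0.65,87],[-348,260,-24,0,0,-0.65,87],[-348,260,-24,0,0,-0.65,87],[-348,260,-24,0,0,-0.65,87],[-348,260,-24,0,0,-0.65,87],[-477,629,46,-0.15,-0.23,-1.17,87],[-477,629,46,-0.15,-0.23,-1.17,87],[-477,629,46,-0.15,-0.23,-1.17,87],[-477,629,46,-0.15,-0.23,-1.17,87],[-477,629,46,-0.15,-0.23,-1.17,87],[-477,629,46,-0.15,-0.23,-1.17,87],[-477,629,46,-0.15,-0.23,-1.17,87],[-477,629,46,-0.15,-0.23,-1.17,87],[-477,629,46,-0.15,-0.23,-1.17,87]]]' 30
python3 - <<'E'
from h import *
s=arm.get_state();p=camera_params('wrist');im,d=grab_frame('wrist');cv2.imwrite('pics/w1.png',im);np.savez('w1.npz',d=d,**p)
print(s['t'],s['eef_pos'],s['ee_rot'],s['q'])
X=cloud(d,p);b,w,z=seg(im,X);Y=X[...,1]
print('hood+',rect(X,b&(z>.058)&(z<.072)&(Y>.26)))
m=w&(z>.015)&(z<.06)&(Y>.1);print('pin',rect(X,m)); P=X[m];print(P[:,1].min(),P[:,1].max(),np.percentile(P[:,2],[50,95,99]))
for q in ['pin_end_a','pin','saddle','mouth']:print(q,[(np.round(r['uv']),round(r['confidence'],2)) for r in spot_in(q,'wrist')[:3]])
E
```

```text
t: 3.3
eef_pos: [0.4583, 0.1397, 0.1808]
ee_rot: [-3.139, 0.259, -1.571]
force: [0.0, -0.2, -0.1]
width: 0.087
gripper_force: 0.0
3.3 [0.45832456 0.13972165 0.18075944] [-3.13856396  0.25895747 -1.57119674] [ 0.50810606  0.0478903  -0.41738227 -0.26875166 -0.99143391 -0.37399564]
hood+ (array([459.1, 307. ]), array([137.5,  31. ]), 0.3, np.float64(66.3), 2053)
pin (array([458.3, 210.5]), array([98.9, 26.3]), 89.5, np.float64(38.6), 2038)
0.16103956747084888 0.31804537825898116 [0.03863468 0.04078737 0.04135335]
pin_end_a [(array([282., 234.]), 0.79)]
pin [(array([280., 234.]), 0.85)]
saddle [(array([279., 163.]), 0.76), (array([277., 235.]), 0.53)]
mouth [(array([280., 161.]), 0.8)]
```

View pics/w1.png

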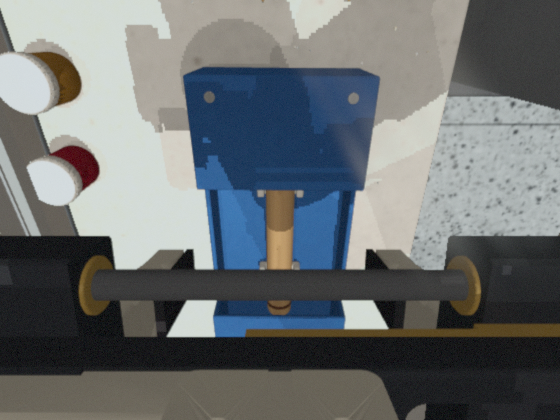

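```bash
python3 - <<'E'
from h import *
f=np.load('w1.npz');p={k:f[k] for k in('mtx','R','t')};d=f['d'];X=cloud(d,p);print('cam',-p['R'].T@p['t'])
im=cv2.imread('pics/w1.png')
for v in list(range(180,206,2))+list(range(296,340,3)):print(v,(X[v,279]*1000).round(),im[v,279])
cv2.imwrite('pics/w1c.png',cv2.resize(im[150:345,190:370],None,fx=3,fy=3,interpolation=cv2.INTER_CUBIC))
E
```

```text
cam [0.45747377 0.0361481  0.31723504]
180 [458. 139.  67.] [91 58 30]
182 [458. 141.  67.] [104  66  32]
184 [458. 143.  66.] [105  66  37]
186 [458. 145.  66.] [107  68  36]
188 [458. 146.  67.] [104  67  34]
190 [458. 149.  66.] [79 81 88]
192 [458. 162.  40.] [ 64  95 121]
194 [458. 165.  39.] [ 67  98 127]
196 [458. 166.  41.] [ 70 105 132]
198 [458. 168.  41.] [ 72 107 135]
200 [458. 171.  40.] [ 75 107 135]
202 [458. 172.  41.] [ 71 106 134]
204 [459. 174.  41.] [ 69 106 133]
296 [458.  93. 254.] [55 56 56]
299 [458.  94. 254.] [52 57 58]
302 [459. 297.  40.] [ 57  87 110]
305 [459. 302.  39.] [ 56  85 108]
308 [459. 305.  41.] [23 34 56]
311 [459. 309.  41.] [ 55  86 108]
314 [459. 314.  42.] [64 77 94]
317 [459. 294.  65.] [124  78  37]
320 [459. 298.  66.] [157 104  59]
323 [459. 302.  67.] [168 110  61]
326 [459. 307.  66.] [167 108  57]
329 [458.  94. 264.] [77 78 81]
332 [458.  95. 264.] [32 73 92]
335 [458.  93. 267.] [32 70 90]
338 [458.  89. 271.] [27 29 31]
```

View pics/w1c.png

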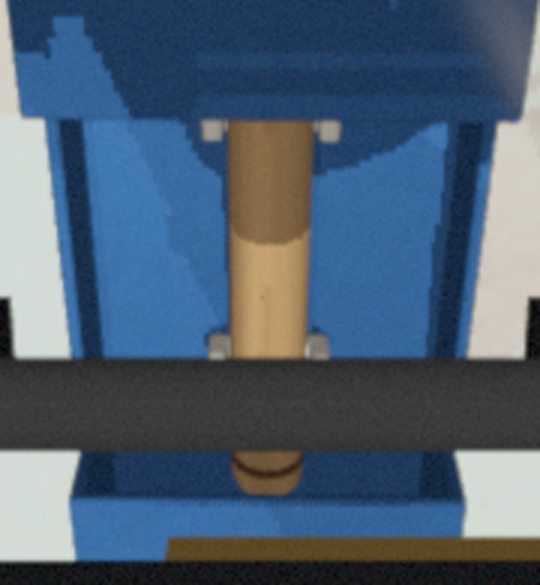

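The crop shows the pin's +y end, with its ring at (279,308) and its end rim at about (279,313). That puts the end at y≈0.3145, so the pin centre is at y≈0.21, about 11 mm off the caddy's middle. I'll plan the extraction path next.

```bash
cat > plan.py <<'E'
import numpy as np
from scipy.sparse import coo_matrix
from scipy.sparse.csgraph import dijkstra
g=-16.5
def box(a,b,c,d,n=3.):
    x=np.linspace(a,b,int((b-a)/n)+2);z=np.linspace(c,d,int((d-c)/n)+2)
    return np.vstack([np.c_[x,0*x+c],np.c_[x,0*x+d],np.c_[0*z+a,z],np.c_[0*z+b,z]])
pin=box(-105,105,-14,14); grip=np.vstack([box(g-11,g+11,-15,51),box(g-40,g+40,51,110)])
B=[(-161,161,-50,5),(-161,-156,0,66),(156,161,0,66),(-156,-72,61,66),(72,156,61,66)]
Sp=[(-56,-44,0,11),(44,56,0,11)];Sg=[(-56,-44,0,20),(44,56,0,20)]
def dist(P,bs):
    m=1e9
    for a,b,c,d in bs:
        dx=np.maximum(a-P[...,0],P[...,0]-b);dz=np.maximum(c-P[...,1],P[...,1]-d)
        m=np.minimum(m,np.where((dx<0)&(dz<0),np.maximum(dx,dz),np.hypot(np.maximum(dx,0),np.maximum(dz,0))))
    return m.min(-1)
def clear(y,z,th):
    c,s=np.cos(th),np.sin(th)
    def T(P):return np.stack([y[...,None]+P[:,0]*c+P[:,1]*s, z[...,None]-P[:,0]*s+P[:,1]*c],-1)
    return np.minimum(dist(T(pin),B+Sp),dist(T(grip),B+Sg))
if __name__=='__main__':
    ys=np.arange(-70,60,3.);zs=np.arange(26,135,3.);ts=np.radians(np.arange(0,29,2.))
    Yg,Zg=np.meshgrid(ys,zs,indexing='ij')
    C=np.stack([clear(Yg,Zg,t) for t in ts],-1)
    idx=np.arange(C.size).reshape(C.shape);I,J,W=[],[],[]
    import itertools
    for o in itertools.product((-1,0,1),repeat=3):
        if o<=(0,0,0):continue
        a=tuple(slice(max(0,-k),n-max(0,k)) for k,n in zip(o,C.shape));b=tuple(slice(max(0,k),n-max(0,-k)) for k,n in zip(o,C.shape))
        cc=np.minimum(C[a],C[b]);w=np.linalg.norm(o)*(1+np.maximum(0,9-cc)**2);ok=cc>.5
        I.append(idx[a][ok]);J.append(idx[b][ok]);W.append(w[ok])
    G=coo_matrix((np.hstack(W),(np.hstack(I),np.hstack(J))),shape=(C.size,)*2).tocsr()
    at=lambda y,z,t:idx[np.abs(ys-y).argmin(),np.abs(zs-z).argmin(),np.abs(ts-np.radians(t)).argmin()]
    dd,pr=dijkstra(G,False,at(-10.5,29,0),return_predecessors=True)
    k=at(-60,130,20);print(dd[k]);path=[]
    while k>=0:path.append(k);k=pr[k]
    for k in path[::-1]:
        i,j,l=np.unravel_index(k,C.shape);print(ys[i],zs[j],np.degrees(ts[l]).round(),C[i,j,l].round(1))
E
python3 plan.py
python3 - <<'E'
from h import *
D=Ro.from_euler('xyz',[np.pi,0,-np.pi/2])
print(delta([.4585,.1945,.10],D),delta([.4585,.1945,.0115],D))
E
```

```text
446.8313235976107
-10.0 29.0 0.0 4.0
-10.0 32.0 0.0 6.5
-7.0 35.0 0.0 9.5
-4.0 35.0 0.0 10.0
-1.0 35.0 0.0 10.0
2.0 35.0 0.0 10.0
5.0 35.0 0.0 10.0
8.0 35.0 0.0 10.0
11.0 35.0 0.0 10.0
14.0 35.0 0.0 10.0
17.0 35.0 0.0 10.0
20.0 35.0 0.0 10.0
23.0 35.0 0.0 10.0
26.0 35.0 0.0 10.0
29.0 35.0 0.0 10.0
32.0 35.0 0.0 10.0
35.0 35.0 0.0 10.0
38.0 35.0 2.0 9.4
41.0 38.0 4.0 9.3
41.0 41.0 6.0 9.1
41.0 41.0 8.0 7.5
41.0 44.0 10.0 7.0
41.0 47.0 12.0 6.2
38.0 50.0 14.0 4.7
35.0 53.0 16.0 3.3
32.0 56.0 18.0 3.2
29.0 56.0 18.0 4.1
26.0 56.0 18.0 5.0
23.0 56.0 18.0 5.2
20.0 56.0 18.0 4.9
17.0 59.0 18.0 4.9
14.0 59.0 18.0 5.8
11.0 62.0 20.0 5.9
8.0 62.0 20.0 7.0
5.0 62.0 20.0 7.9
2.0 65.0 22.0 7.7
-1.0 65.0 22.0 7.7
-4.0 68.0 22.0 8.0
-7.0 68.0 22.0 9.1
-10.0 68.0 22.0 10.2
-13.0 71.0 24.0 10.5
-16.0 74.0 24.0 10.0
-19.0 77.0 26.0 11.6
-22.0 80.0 26.0 10.1
-25.0 83.0 28.0 11.5
-28.0 86.0 28.0 10.9
-31.0 89.0 28.0 9.7
-34.0 92.0 28.0 9.0
-37.0 95.0 28.0 10.2
-37.0 98.0 28.0 9.7
-37.0 101.0 28.0 9.7
-37.0 104.0 28.0 9.8
-37.0 107.0 28.0 10.5
-40.0 110.0 28.0 14.5
-43.0 113.0 28.0 18.6
-46.0 116.0 28.0 22.7
-49.0 119.0 28.0 26.7
-52.0 122.0 26.0 31.0
-55.0 125.0 24.0 35.0
-58.0 128.0 22.0 38.8
-61.0 131.0 20.0 42.2
(array([-32.7,   0.4,  92.2]), array([-0.003,  0.259, -0.003])) (array([-10. ,   0.7, 177.7]), array([-0.003,  0.259, -0.003]))
```

```bash
python3 -m jog '[[[-33,0.4,75,-0.003,0.259,-0.003,46],[-33,0.4,75,-0.003,0.259,-0.003,46],[-33,0.4,92,-0.003,0.259,-0.003,46],[-33,0.4,92,-0.003,0.259,-0.003,46],[-33,0.4,92,-0.003,0.259,-0.003,46],[-33,0.4,92,-0.003,0.259,-0.003,46],[-33,0.4,92,-0.003,0.259,-0.003,46]]]' 25
python3 - <<'E'
from h import *
s=arm.get_state();p=camera_params('wrist');im,d=grab_frame('wrist');cv2.imwrite('pics/w2.png',im);np.savez('w2.npz',d=d,**p)
print(s['t'],s['eef_pos'],s['ee_rot'],s['width'])
X=cloud(d,p);b,w,z=seg(im,X)
m=w&(z>.03)&(z<.05);print('pin',rect(X,m))
D=Ro.from_euler('xyz',[np.pi,0,-np.pi/2])
print(delta([.4585,.1945,.0115],D))
E
```

```text
t: 4.42
eef_pos: [0.4586, 0.1953, 0.1008]
ee_rot: [-3.14, 0.001, -1.57]
force: [-0.7, 0.7, -0.3]
width: 0.0459
gripper_force: 0.0
4.425 [0.45858654 0.1953389  0.10084226] [-3.14041711e+00  1.15840120e-03 -1.56984477e+00] 0.045946169537235994
pin (array([457.5, 189.5]), array([75., 26.]), 89.2, np.float64(38.5), 3670)
(array([ 0.9,  0.1, 89.2]), array([-0.001,  0.001,  0.001]))
```

View pics/w2.png

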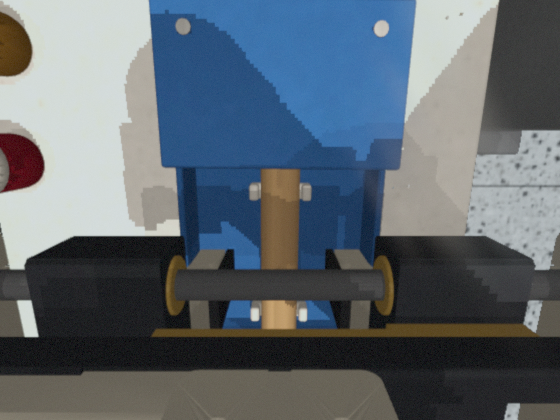

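Fingers are centred over the pin at column 280, between the saddles at rows 190 and 312. I'll descend and close.

```bash
python3 -m jog '[[[1,0.5,40,0,0,0,46],[1,0.5,70,0,0,0,46],[1,0.5,85,0,0,0,46],[1,0.5,89,0,0,0,46],[1,0.5,89,0,0,0,46],[1,0.5,89,0,0,0,34],[1,0.5,89,0,0,0,30],[1,0.5,89,0,0,0,22],[1,0.5,89,0,0,0,22],[1,0.5,89,0,0,0,22],[1,0.5,89,0,0,0,22]]]' 25
```

```text
t: 5.85
eef_pos: [0.4579, 0.1948, 0.0115]
ee_rot: [-3.141, 0.0, -1.569]
force: [-1.2, -0.3, 6.1]
width: 0.0276
gripper_force: 25.0
```

```bash
python3 -m jog '[[[0,0,-4,0,0,0,22],[0,0,-9,0,0,0,22],[-8,0,-10,0,0,0,22],[-18,0,-10,0,0,0,22],[-28,0,-10,0,0,0,22],[-38,0,-10,0,0,0,22],[-47,0,-10,0,0,0,22],[-47,0,-10,0,0,0,22]]]'
python3 - <<'E'
from h import *
s=arm.get_state();p=camera_params('wrist');im,d=grab_frame('wrist');cv2.imwrite('pics/w3.png',im);np.savez('w3.npz',d=d,**p)
print(s['t'],s['force'],s['moment'])
X=cloud(d,p)
for v in range(90,240,5):print(v,(X[v,279]*1000).round(1),im[v,279])
E
```

```text
t: 6.85
eef_pos: [0.4576, 0.2423, 0.021]
ee_rot: [-3.141, 0.0, -1.568]
force: [-0.1, -0.5, -0.5]
width: 0.0275
gripper_force: 25.0
6.85 [-0.12508355 -0.50428331 -0.49674623] [-0.01647727  0.08866798 -0.04376332]
90 [457.5 161.   50.4] [ 84 122 150]
95 [457.5 162.7  50. ] [ 82 121 152]
100 [457.4 164.5  49.9] [ 79 120 149]
105 [457.4 166.2  49.3] [ 82 121 152]
110 [457.4 168.1  51.3] [ 81 120 151]
115 [457.4 169.8  50.7] [ 81 120 150]
120 [457.4 171.6  50.1] [37 59 88]
125 [457.4 173.4  50.2] [31 52 84]
130 [457.4 175.2  49.5] [ 58  90 117]
135 [457.4 177.1  49.5] [ 83 123 153]
140 [457.4 178.9  50.4] [ 81 120 152]
145 [457.4 180.8  50.4] [ 85 124 155]
150 [457.4 182.7  49.6] [ 84 122 153]
155 [457.4 184.6  50.3] [ 82 123 153]
160 [457.4 186.5  50.1] [ 78 119 152]
165 [457.4 188.5  49. ] [ 84 123 152]
170 [457.4 190.3  50.1] [ 83 124 153]
175 [457.4 192.3  49.8] [ 77 116 147]
180 [457.4 194.1  51.1] [ 74 109 138]
185 [457.4 196.4  49. ] [ 76 111 140]
190 [457.4 198.1  50.6] [ 74 108 137]
195 [457.4 200.1  50.7] [ 72 108 137]
200 [457.4 202.7  48. ] [ 76 109 137]
205 [457.4 204.3  49.9] [ 76 112 137]
210 [457.4 206.2  50.7] [ 72 106 137]
215 [457.3 208.7  49.1] [ 75 110 136]
220 [457.3 210.4  50.6] [ 61  89 117]
225 [457.3 212.7  49.7] [ 62  95 122]
230 [457.3 215.   49.3] [ 70 100 127]
235 [457.3 216.8  50.5] [ 68  98 121]
```

View pics/w3.png

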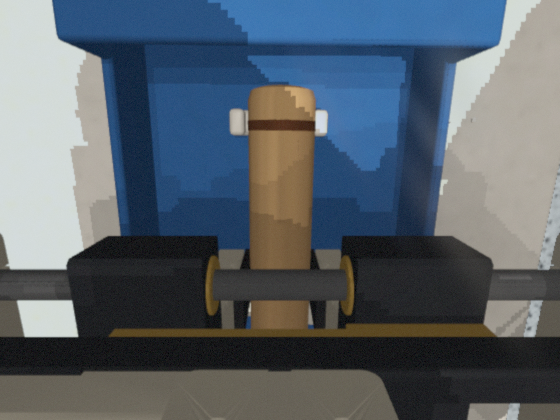

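The picture shows the pin's free end at (281,88), clear of the hood edge at row 45, with the ring at row 124. The end is at y≈0.1605, so the centre is at y≈0.2655 and the grip is 23 mm off it. I'll replan from here.

```bash
sed -i 's/^g=.*/g=-23./; s/ys=np.arange.*;zs=np.arange(26,135,3.)/ys=np.arange(-62,54,2.);zs=np.arange(26,130,2.)/; s/at(-10.5,29,0)/at(44,36,0)/' plan.py
python3 plan.py
python3 - <<'E'
from h import *
f=np.load('w3.npz');p={k:f[k] for k in('mtx','R','t')};d=f['d'];X=cloud(d,p)
for v in (20,30,36,39,42,45,48,51,80,83,85,87,89):print(v,(X[v,240]*1000).round(1),(X[v,281]*1000).round(1))
E
```

```text
522.8746828881633
44.0 36.0 0.0 7.0
42.0 36.0 0.0 9.0
40.0 38.0 2.0 9.3
40.0 38.0 4.0 8.4
40.0 40.0 6.0 8.6
40.0 42.0 8.0 8.5
40.0 44.0 8.0 7.4
40.0 46.0 10.0 6.4
38.0 48.0 12.0 5.4
38.0 50.0 14.0 4.7
36.0 52.0 16.0 3.5
34.0 54.0 16.0 3.3
32.0 54.0 16.0 3.4
30.0 56.0 18.0 4.0
28.0 56.0 18.0 4.4
26.0 56.0 18.0 5.0
24.0 56.0 18.0 5.2
22.0 56.0 18.0 5.2
20.0 56.0 18.0 4.9
18.0 58.0 18.0 5.7
16.0 60.0 20.0 5.9
14.0 60.0 20.0 5.9
12.0 60.0 20.0 5.9
10.0 62.0 20.0 6.3
8.0 62.0 20.0 7.0
6.0 62.0 20.0 7.7
4.0 62.0 20.0 7.9
2.0 62.0 20.0 7.7
0.0 64.0 20.0 7.8
-2.0 66.0 22.0 8.7
-4.0 66.0 22.0 8.7
-6.0 68.0 22.0 8.7
-8.0 68.0 22.0 9.6
-10.0 68.0 22.0 10.2
-12.0 70.0 22.0 9.1
-14.0 72.0 24.0 11.0
-16.0 74.0 24.0 10.0
-18.0 76.0 26.0 12.0
-20.0 78.0 26.0 11.1
-22.0 80.0 26.0 10.1
-24.0 82.0 26.0 9.2
-26.0 84.0 28.0 11.8
-28.0 86.0 28.0 10.9
-30.0 88.0 28.0 10.1
-32.0 90.0 28.0 9.2
-34.0 92.0 28.0 9.0
-36.0 94.0 28.0 9.6
-38.0 96.0 28.0 10.9
-38.0 98.0 28.0 10.7
-38.0 100.0 28.0 10.7
-38.0 102.0 28.0 10.7
-38.0 104.0 28.0 10.8
-38.0 106.0 28.0 11.1
-40.0 108.0 28.0 13.7
-42.0 110.0 28.0 16.3
-44.0 112.0 28.0 19.0
-46.0 114.0 28.0 21.7
-48.0 116.0 28.0 24.4
-50.0 118.0 28.0 27.1
-52.0 120.0 28.0 29.8
-54.0 122.0 26.0 32.8
-56.0 124.0 24.0 35.5
-58.0 126.0 22.0 38.0
-60.0 128.0 20.0 40.3
20 [469.4 143.1  67.3] [456.9 142.8  66.2]
30 [469.6 145.6  66.3] [456.9 145.7  66.8]
36 [469.6 147.4  66.7] [456.9 147.2  66. ]
39 [469.6 148.3  66.9] [456.9 147.9  65.7]
42 [469.7 148.8  65.5] [456.9 148.6  65. ]
45 [469.9 149.3  64. ] [456.8 149.4  64.6]
48 [476.3 136.6   5.9] [456.5 136.3   4.9]
51 [476.2 138.1   6.6] [456.5 137.8   5.3]
80 [476.6 150.9   5.8] [456.5 150.8   5.4]
83 [476.6 152.4   6.2] [456.5 152.3   6.2]
85 [476.7 153.2   5.5] [456.7 158.6  45.2]
87 [476.8 154.1   5.4] [456.7 159.8  49.1]
89 [476.8 155.    5.4] [456.7 160.5  48.6]
```

```bash
cat > rows.py <<'E'
import numpy as np,plan
plan.g=g=-22.;plan.grip=np.vstack([plan.box(g-11,g+11,-15,51),plan.box(g-40,g+40,51,110)])
def tcp(c,z,t):return np.array([c+g*np.cos(t)-15*np.sin(t), z-g*np.sin(t)-15*np.cos(t)])
def show(W,start=(43,36,0)):
    p0=tcp(start[0],start[1],np.radians(start[2]));t0=np.radians(start[2])
    for c,z,t in W:
        t=np.radians(t);d=tcp(c,z,t)-p0
        # tool x = -y turned by start tilt, tool z = -z
        x=-d[0]*np.cos(t0)+d[1]*np.sin(t0); zz=-d[1]*np.cos(t0)-d[0]*np.sin(t0)
        print([round(x,1),0,round(zz,1),0,round(t-t0,3),0],plan.clear(np.array(float(c)),np.array(float(z)),t).round(1))
E
python3 - <<'E'
from rows import *
A=[(41,37,1),(40,38,2.5),(40,39,4.5),(40,41,6.5),(40,43,8.5),(39.5,45,10),(39,47.5,11.8),(38,49.5,13.3),(37,51.3,15),(35.5,52.6,16),(33.5,53.6,16.6),(31,54.6,17.2),(28,55.5,17.6),(25,56,18),(22,56.5,18)]
show(A);print()
Bb=[(18,58,18.5),(14,60,20),(10,61.5,20),(5,62.5,20.5),(0,64.5,21),(-5,66.5,22),(-10,69,23),(-15,73,24),(-20,78,26),(-25,83,27),(-30,88,28),(-36,95,28),(-38,103,28),(-42,111,28),(-50,120,26),(-58,130,20),(-62,138,14),(-64,144,8),(-64,148,0)]
show(Bb,A[-1])
E
```

```text
[np.float64(2.3), 0, np.float64(-1.4), 0, np.float64(0.017), 0] 9.8
[np.float64(3.6), 0, np.float64(-3.0), 0, np.float64(0.044), 0] 8.9
[np.float64(4.1), 0, np.float64(-4.8), 0, np.float64(0.079), 0] 8.4
[np.float64(4.6), 0, np.float64(-7.6), 0, np.float64(0.113), 0] 8.6
[np.float64(5.0), 0, np.float64(-10.4), 0, np.float64(0.148), 0] 8.5
[np.float64(5.8), 0, np.float64(-13.0), 0, np.float64(0.175), 0] 7.5
[np.float64(6.6), 0, np.float64(-16.3), 0, np.float64(0.206), 0] 6.1
[np.float64(7.9), 0, np.float64(-19.0), 0, np.float64(0.232), 0] 4.7
[np.float64(9.1), 0, np.float64(-21.5), 0, np.float64(0.262), 0] 4.0
[np.float64(10.8), 0, np.float64(-23.2), 0, np.float64(0.279), 0] 3.4
[np.float64(12.9), 0, np.float64(-24.5), 0, np.float64(0.29), 0] 4.2
[np.float64(15.5), 0, np.float64(-25.8), 0, np.float64(0.3), 0] 4.2
[np.float64(18.5), 0, np.float64(-26.9), 0, np.float64(0.307), 0] 4.6
[np.float64(21.6), 0, np.float64(-27.5), 0, np.float64(0.314), 0] 5.2
[np.float64(24.6), 0, np.float64(-28.0), 0, np.float64(0.314), 0] 5.7

[np.float64(4.4), 0, np.float64(-0.4), 0, np.float64(0.009), 0] 6
[... 568 characters left out ...]
55.0), 0, np.float64(-14.3), 0, np.float64(0.157), 0] 10.4
[np.float64(61.5), 0, np.float64(-17.9), 0, np.float64(0.175), 0] 10.1
[np.float64(69.3), 0, np.float64(-22.7), 0, np.float64(0.175), 0] 9.2
[np.float64(73.7), 0, np.float64(-29.7), 0, np.float64(0.175), 0] 10.7
[np.float64(80.0), 0, np.float64(-36.1), 0, np.float64(0.175), 0] 16.8
[np.float64(90.0), 0, np.float64(-41.4), 0, np.float64(0.14), 0] 28.3
[np.float64(99.3), 0, np.float64(-46.0), 0, np.float64(0.035), 0] 39.1
[np.float64(104.0), 0, np.float64(-50.1), 0, np.float64(-0.07), 0] 48.5
[np.float64(105.9), 0, np.float64(-53.0), 0, np.float64(-0.175), 0] 60.1
[np.float64(104.4), 0, np.float64(-54.4), 0, np.float64(-0.314), 0] 67.0
```

```bash
python3 -m jog '[[[2.3,0,-1.4,0,0.017,0,22],[3.6,0,-3,0,0.044,0,22],[4.1,0,-4.8,0,0.079,0,22],[4.6,0,-7.6,0,0.113,0,22],[5,0,-10.4,0,0.148,0,22],[5.8,0,-13,0,0.175,0,22],[6.6,0,-16.3,0,0.206,0,22],[7.9,0,-19,0,0.232,0,22],[9.1,0,-21.5,0,0.262,0,22],[10.8,0,-23.2,0,0.279,0,22],[12.9,0,-24.5,0,0.29,0,22],[15.5,0,-25.8,0,0.3,0,22],[18.5,0,-26.9,0,0.307,0,22],[21.6,0,-27.5,0,0.314,0,22],[24.6,0,-28,0,0.314,0,22],[24.6,0,-28,0,0.314,0,22]]]'
python3 - <<'E'
from h import *
s=arm.get_state();p=camera_params('wrist');im,d=grab_frame('wrist');cv2.imwrite('pics/w4.png',im)
print(s['t'],s['force'],s['moment'],s['q'])
X=cloud(d,p)
for v in range(40,231,10):print(v,(X[v,279]*1000).round(1))
E
```

```text
t: 8.9
eef_pos: [0.4576, 0.2167, 0.0491]
ee_rot: [-3.142, -0.314, -1.569]
force: [-0.4, 0.5, -0.1]
width: 0.0275
gripper_force: 25.0
8.9 [-0.39645416  0.47066808 -0.0695261 ] [1.13063594 0.12987017 0.03406995] [ 0.96654245  0.383218   -0.55322021  0.22508498 -0.90746181 -1.12824513]
40 [457.4 106.2  65.8]
50 [457.4 112.4  67.7]
60 [457.4 116.6  66.3]
70 [457.3 121.5  66.2]
80 [457.3 126.4  66.1]
90 [457.3 148.1 101.7]
100 [457.3 151.4 100.8]
110 [457.3 154.8  99.6]
120 [457.3 158.3  98.8]
130 [457.3 161.8  97.8]
140 [457.3 165.3  96.6]
150 [457.3 168.9  95.8]
160 [457.3 172.7  95.3]
170 [457.3 175.9  91.8]
180 [457.3 179.6  90.8]
190 [457.3 183.6  90.5]
200 [457.3 187.6  90.5]
210 [457.3 191.4  88.4]
220 [457.2 195.2  85.9]
230 [457.2 199.3  85.4]
```

View pics/w4.png

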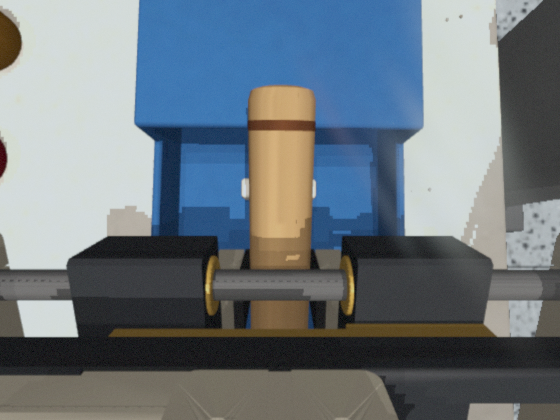

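The free end is now above the -y hood with its rim still at row 88, so nothing has slipped. The depth reading gives about 6 mm clearance over the hood edge and the force is near zero. I'll draw it out diagonally.

```bash
python3 -m jog '[[[4.4,0,-0.4,0,0.009,0,22],[9.2,0,-1.6,0,0.035,0,22],[13.5,0,-1.8,0,0.035,0,22],[18.7,0,-1.4,0,0.044,0,22],[24.2,0,-2,0,0.052,0,22],[29.8,0,-2.7,0,0.07,0,22],[35.5,0,-4,0,0.087,0,22],[41.7,0,-6.6,0,0.105,0,22],[48.5,0,-10.7,0,0.14,0,22],[55,0,-14.3,0,0.157,0,22],[61.5,0,-17.9,0,0.175,0,22],[69.3,0,-22.7,0,0.175,0,22],[73.7,0,-29.7,0,0.175,0,22],[80,0,-36.1,0,0.175,0,22],[90,0,-41.4,0,0.14,0,22],[99.3,0,-46,0,0.035,0,22],[104,0,-50,0,-0.07,0,22],[106,0,-53,0,-0.175,0,22],[104.4,0,-54.4,0,-0.314,0,22],[104.4,0,-54.4,0,-0.314,0,22]]]'
python3 - <<'E'
from h import *
s=arm.get_state();p=camera_params('wrist');im,d=grab_frame('wrist');cv2.imwrite('pics/w5.png',im)
print(s['t'],s['eef_pos'],s['ee_rot'],s['force'],s['moment'],s['q'])
X=cloud(d,p)
for v in range(80,95,2):print(v,(X[v,279]*1000).round(1),im[v,279])
print((X[200,279]*1000).round(1))
# target: pin centre over board centre, tool x axis along board's long axis
b=np.array([.4965,-.2035]);a=np.radians(110.2-180) # tool x points roughly -y
u=np.array([np.cos(a),np.sin(a)])
R=Ro.from_matrix(np.c_[[*u,0],[u[1],-u[0],0],[0,0,-1]])
c=b+u*(22/1000)  # pin centre is 22mm at tool -x from TCP
for z in(.16,.09):print(u,c,delta([*c,z],R))
E
```

```text
t: 11.45
eef_pos: [0.458, 0.133, 0.1346]
ee_rot: [-3.139, 0.004, -1.572]
force: [0.7, -1.1, -0.9]
width: 0.0274
gripper_force: 25.0
11.45 [0.45795737 0.13297307 0.13464936] [-3.13888941  0.00429511 -1.57236518] [ 0.66111375 -1.11984575 -0.90446098] [-0.06918393  0.04607008  0.00195738] [ 0.69516331  0.11403681 -0.54396017 -0.00197825 -0.90797082 -0.69552443]
80 [457.8  24.1  -0.6] [215 219 212]
82 [457.8  25.7  -0.6] [215 220 213]
84 [457.8  27.4   1. ] [189 196 191]
86 [457.4  49.8 161.1] [ 68 100 127]
88 [457.4  50.7 162.2] [ 85 119 150]
90 [457.4  51.3 161.8] [ 84 120 149]
92 [457.4  52.1 162.7] [ 80 120 150]
94 [457.4  52.9 163.2] [ 83 121 152]
[457.5  92.8 163.3]
[ 0.3452982  -0.93849302] [ 0.50409656 -0.22414685] (array([357.3, -46.4, -26.2]), array([-0.002,  0.001, -0.353]))
[ 0.3452982  -0.93849302] [ 0.50409656 -0.22414685] (array([357.4, -46.3,  43.8]), array([-0.002,  0.001, -0.353]))
```

The pin is out, level and unslipped. I'll carry it to the board.

```bash
python3 -m jog '[[[15,-2,-12,0,0,-0.02,22],[45,-6,-22,0,0,-0.05,22],[80,-10,-26,0,0,-0.09,22],[120,-15,-26,0,0,-0.13,22],[160,-21,-26,0,0,-0.17,22],[200,-26,-26,0,0,-0.21,22],[240,-31,-26,0,0,-0.25,22],[280,-36,-26,0,0,-0.29,22],[312,-40,-26,0,0,-0.32,22],[335,-43,-22,0,0,-0.34,22],[350,-45,-10,0,0,-0.35,22],[356,-46,5,0,0,-0.353,22],[357,-46,20,0,0,-0.353,22],[357,-46,32,0,0,-0.353,22],[357,-46,40,0,0,-0.353,22],[357,-46,44,0,0,-0.353,22],[357,-46,44,0,0,-0.353,22],[357,-46,44,0,0,-0.353,22]]]'
python3 - <<'E'
from h import *
s=arm.get_state();print(s['t'],s['eef_pos'],s['ee_rot'],s['q'])
for c in('top','side','wrist'):
    p=camera_params(c);im,d=grab_frame(c);cv2.imwrite(f'pics/{c}9.png',im)
    X=cloud(d,p);b,w,z=seg(im,X);Y=X[...,1]
    print(c,'board',rect(X,w&(z>.004)&(z<.02)&(Y<0)));m=w&(z>.10)&(z<.135)&(Y<0)
    if m.sum()>20:
        print(c,'pin',rect(X,m)); 
        P=X[m];v=np.linalg.svd(P-P.mean(0),full_matrices=False)[2][0];print(v.round(3),P.mean(0).round(3))
E
```

```text
t: 13.75
eef_pos: [0.5048, -0.2224, 0.0895]
ee_rot: [-3.141, -0.0, -1.216]
force: [-0.6, 0.1, -0.4]
width: 0.0274
gripper_force: 25.0
13.75 [ 0.50479209 -0.22244677  0.08950263] [-3.14077582e+00 -3.98790821e-04 -1.21574184e+00] [-5.99297543e-02  2.87399217e-01 -4.39789477e-01  4.77131871e-05
 -8.42699347e-01  4.14952665e-01]
top board (array([ 463.7, -155.1]), array([129.5, 117.5]), 19.3, np.float64(11.7), 801)
top pin (array([ 478.5, -148.4]), array([27.5, 98.4]), 20.1, np.float64(115.1), 231)
[-0.055  0.998  0.007] [ 0.504 -0.645  0.111]
side board (array([ 496.5, -207.6]), array([160.3, 244.6]), 20.2, np.float64(12.9), 2023)
side pin (array([ 489. , -184.2]), array([ 28.6, 174.1]), 19.3, np.float64(115.8), 303)
[-0.034  0.999 -0.003] [ 0.486 -0.34   0.114]
wrist board (array([ 564.8, -241.1]), array([ 58.3, 115.1]), 18.6, np.float64(12.3), 11812)
wrist pin (array([ 519.7, -264.3]), array([29.6, 78.7]), 20.6, np.float64(116.5), 11692)
[-0.337  0.942 -0.003] [ 0.518 -0.261  0.116]
```

View pics/side9.png

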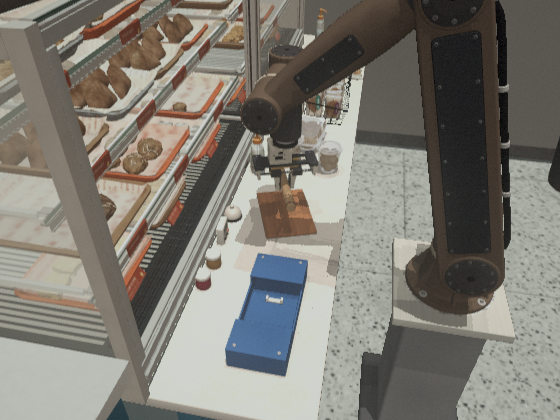

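View pics/wrist9.png

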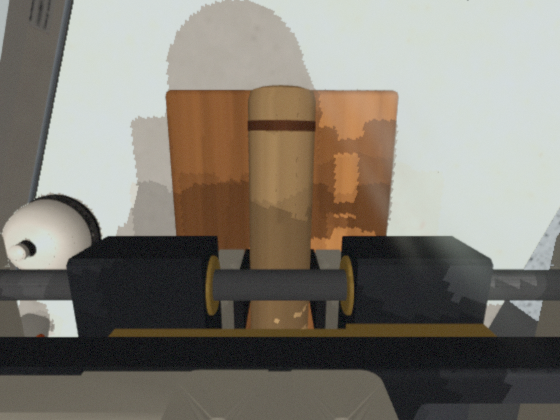

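The wrist view shows the pin centred and parallel over the board (pin end at (281,88), board edges at columns 168-397). In the side view the caddy is empty and the bystanders I can make out haven't moved. The computed pin centre is within 1 mm of the board's middle, with its axis about 92 mm above the board. I'll hand it in now.

```bash
python3 -c "
from station import *
print(arm.job_done())"
```

```text
the job is handed in; nothing more can be done
None
```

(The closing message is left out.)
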